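Set the mitre box to 30 degrees left

TASK

Get the mitre box ready for the next cut: push its swing handle round with closed fingers, from the side, until the pointer stands on the 30 degree mark to the left (the second long mark left of the middle one, left and right as seen from the robot), then let go and back away. Only push on the handle: do not take it between the fingers, do not press on the guide posts, and leave the jigsaw, clamp, rasp and offcut where they lie.

Things in the scene. Friction and masses are not known exactly. Their poses are not given: they have to be found in the camera images.
- mitre_box: Bench mitre box of grey cast metal and aluminium, fixed to the bench, 550 wide (its y). Origin: on the bench top under the pivot of its round rotating bed. +x from the handle side to the back, +y to its left as seen from the robot, z up. Two bed wings, 45 high, at y = +-120 to +-275, x = -75 to 50, carry a two-part fence, face at x = 0, top at z = 102.
- turntable (a joint): Angle of the rotating bed about the vertical pivot, rad: 0 with pointer and handle on the middle mark (box's -x), growing as the handle swings to the left (+y; clockwise from above). Stops at -0.82 and 0.82; the 30 degree left mark is at +0.524. Stiff (0.7 N m friction, about 3 N at the handle), no detents or spring: it stays where it is left.
- handle: Turned wooden handle, level, pointing straight out from the pivot; 78 long, 31 thick at most. Origin on its axis, 237 from the pivot, 40 above the bench; -x outwards along the axis, +y across to the left, z up. Wood from 37 inside the origin (there the cast arm, 30 wide, begins) to 41 outside it; underside 25 above the bench, top 56. Swings on a 237 radius; free room on both sides.
- pointer_tip (a point): Tip of the thin dark steel pointer on the rim of the rotating bed, on the handle's radius, 136 from the pivot, 41 above the bench. It swings just over the inner ends of the scale marks.
- mark_left_30 (a point): Inner end of the 30 degree left mark, 137 from the pivot, 36 above the bench. The scale is a flat aluminium arc in front of the rotating bed (radius 112 to 166, top 36 high) with black marks every 5 degrees from 45 right to 45 left: long ones (21) every 15, short ones (11) between; the middle one, straight ahead on the box's -x, is a little longer (26).
- guides: Two saw guides standing on the rotating bed and turning with it, one 86 from the pivot on the handle's side, on its radius, and one 86 behind; each two steel rods with a black cap, 42 wide across the radius, 28 along it, from 45 to 175 above the bench. The saw is out. Origin: on the bench top under the pivot.
- jigsaw: Yellow and grey jigsaw standing on its steel shoe (130 by 74), 200 high, on the bench left of the mitre box. Origin: centre of its underside. Loose, not to be moved.
- clamp: F-clamp of dark steel with a wooden grip, lying flat, 265 by 105, 27 high. Origin: on the bench under its middle. Loose, to the left in front of the mitre box, not to be moved.
- rasp: Rasp, flat dark steel blade 200 by 26 with a wooden handle, 320 long over all, 24 high, lying along its x. Origin: on the bench, 20 from the handle end of the blade. Loose, to the right in front of the mitre box, not to be moved.
- offcut: Scroll-sawn strip of light plywood with a wavy edge, 220 by 85 at most, 9 thick, lying to the right of the mitre box. Origin: on its underside. Loose, not to be moved.

How it is judged:
By the outcome, as a careful person would: the job done as asked, in the order asked, and still so for the second after the job is handed in, with the robot touching nothing.
It also fails if it takes over 54 s, if anything falls off the work surface, if the arm or the gripper's body presses on something with over 40 N, if the wrist force passes 120 N, or if a joint passes its speed limit or range.

ROBOT

A 6-joint arm with a two-finger parallel gripper is mounted at the origin on the work surface. World frame = base frame: x ahead of the robot, y to its left, z up, the work surface at z = 0. Lengths are in m, angles in degrees, forces in N, time in s.
With the tool pointing down it reaches from about 0.425 to 0.95 m from the base axis. Payload 3.5 kg.
Tool frame: the origin (TCP) lies midway between the tips of the shut fingers; the grasp point (between the pads) lies manip.grip_point_offset behind it (manip.grip_point_offset is the distance from the TCP to the grasp point, in m); z points along the fingers, y is the direction in which the jaws open and shut (so a half turn about z gives the same grasp; the last joint's range is limited). The gripper opens to 85 mm and grips with 20 to 120 N. Pads are 22 mm wide; open, the fingers measure 114 mm over their backs; the gripper's body (76 mm by 85 mm) begins 54 mm behind the grasp point. The pads swing forward as they close: fully open they stand 13 mm farther back than shut.
Start: joints at [-77.12, 16.404, 90.338, -0, 73.258, -8.594], TCP at [0.247, -0.628, 0.231] pointing down, gripper open.
Joint ranges: [-158.93, 158.93], [-51.34, 127.21], [12.03, 142.37], [-87.48, 267.48], [13.55, 161.25], [-162.69, 162.69]. Speed limits (degrees/s): [159.86, 159.86, 180, 180, 180, 180].

INTERFACE

Orientations are given as a 3x3 rotation matrix whose columns are the frame's x, y, z axes.
In Python, from rig import manip, viewer gives the robot as it stands. The module is installed in compiled form; this text tells all that it offers.
- The arm moves only by the tool move_arm, never from a script. Its argument "motion" is a list that holds one entry, the list of rows, each a list of 5 numbers: the finger opening in mm, from 0 to 85.4, then the shift along the world's x, y, z in mm, then the turn about the world's z in rad. A call has exactly 8 rows; each row shifts and turns the commanded pose from where the row before left it; what a row does not reach is not made up. A row lasts 1/10 s, in which the tool goes at most 50 mm and 8.59 degrees, less where a joint would pass 70% of its speed; a pose out of reach is approached as far as the arm can. A call with a gripper value outside its range is refused whole. The fingers move at their own pace and stop on an object; "squeeze" is the grip in N (left out, the last holds). Time passes only in rows, so rows that do not move let the fingers close, or fill a call up. It gives the time, the measured TCP pose, the force and the opening at its end, in the units of the state.
- manip.observe(): the state, without advancing time (a new reading comes with each control period).
- viewer.get_image(name): name is "scene" or "side" or "wrist"; returns the picture (400x640x3 uint8, red, green, blue); there is no depth.
- viewer.get_calibration(name): a dict with "fx", "fy", "cx", "cy" (pixels), "eye" and "rotation" of the camera in the world; the wrist camera has in their place "hand_eye" (4x4, takes a point from camera to tool coordinates, whose origin is the TCP and whose axes are the flange's). Camera axes: x right, y down, z forward; pixel columns grow to the right and rows downward; lengths in m; the calibration is good to about 2 mm. The wrist camera is an equidistant fisheye: a pixel r from the principal point sees the ray r / f radians off the axis. A picture is of the moment at which its call begins: read the wrist's pose just before it. get_calibration takes no time and is no camera call.
- manip.hand_in(): hands the job in, once; it reports no verdict.
The state is a dict: "time_s": time; "joint_pos": joint angles; "qvel": joint speeds; "joint_torque": joint torques, N m; "tool_pos": TCP position; "orientation": TCP orientation; "force": force on the tool from outside, world axes, zero at the start; "ft_torque": the same for the moment, N m; "finger_gap": finger opening in m.
Only numpy, scipy, OpenCV 4.12 (cv2) and the standard library are available. Lean on these libraries where they do the work, as an engineer would, in place of code of your own. Each camera call takes 0.05 s, during which the arm holds its last target. There are 200 camera calls.

## Working session

There is one attempt and no reset: what is moved stays moved. The work goes in short steps, Python scripts to look and compute and a tool call to move; the robot and the scene stay as the last step left them, time stands still between calls to the robot, and variables do not carry over. Pictures are saved under pics/ and viewed, about 8 in all and at most 12, crops included, and the job is handed in when it is done.

Besides the shell and the picture viewer there is one more tool, called after ">>>" as name([rows], argument=value, ...), one row to a line, values as JSON. move_arm: Moves the arm, as the interface text tells. Its arguments: {"type":"object","properties":{"motion":{"type":"array"},"squeeze":{"type":"number"}},"required":["motion"]}

```bash
mkdir -p pics
python3 - <<'E'
from rig import manip, viewer
import cv2
for n in("scene","side"):
    cv2.imwrite(f"pics/{n}0.png",viewer.get_image(n)[:,:,::-1])
    print(n,viewer.get_calibration(n))
print(viewer.get_calibration("wrist"));print(manip.observe(),manip.grip_point_offset)
E
```

```text
scene {'fx': 476.17037092373806, 'fy': 476.17037092373806, 'cx': 317.2624447780065, 'cy': 197.54160164054798, 'eye': array([ 1.52492978, -0.80329407,  1.15862442]), 'rotation': array([[ 0.63985959,  0.49324264, -0.58931435],
       [ 0.76832921, -0.42637095,  0.47736573],
       [-0.01580939, -0.75823447, -0.65179027]])}
side {'fx': 455.25992553321953, 'fy': 455.25992553321953, 'cx': 314.9606096999143, 'cy': 207.21114040899863, 'eye': array([-0.26705087,  0.73234206,  0.64731778]), 'rotation': array([[-0.68229105, -0.33614425,  0.64921951],
       [-0.73103942,  0.32312476, -0.60097567],
       [-0.00776438, -0.88464537, -0.46619983]])}
{'fx': 309.70691628693146, 'fy': 309.70691628693146, 'cx': 314.69536737346175, 'cy': 194.4438047976822, 'hand_eye': array([[ 2.30966246e-04, -9.48250113e-01, -3.17524282e-01,
         8.15565868e-02],
       [ 9.99999955e-01,  1.58256421e-04,  2.54782297e-04,
        -1.92820369e-04],
       [-1.91347086e-04, -3.17524326e-01,  9.48250107e-01,
        -1.43340705e-01],
       [ 0.00000000e+00,  0.00000000e+00,  0.00000000e+00,
         1.00000000e+00]])}
{'time_s': 0.1, 'joint_pos': array([-7.71217798e+01,  1.64499699e+01,  9.04151921e+01,  7.64140666e-04,
        7.32594608e+01, -8.59518516e+00]), 'qvel': array([ 0.00474576, -0.01212903, -0.16076536, -0.10331194,  0.06278105,
       -0.02486876]), 'joint_torque': array([ 5.66399194e-04, -4.07293618e+01, -2.93698776e+01, -1.56824181e-04,
        3.39373830e-03, -6.50589385e-06]), 'tool_pos': array([ 0.2469825 , -0.6275439 ,  0.23005953]), 'orientation': array([[ 9.30589075e-01,  3.66065226e-01, -4.72329771e-04],
       [ 3.66065375e-01, -9.30586714e-01,  2.12321092e-03],
       [ 3.37689875e-04, -2.14874046e-03, -9.99997634e-01]]), 'force': array([-0.5693938 ,  0.34980008,  0.50173866]), 'ft_torque': array([ 0.01876062, -0.02555703, -0.01545556]), 'finger_gap': 0.08533776860451564} 0.0187
```

View pics/scene0.png

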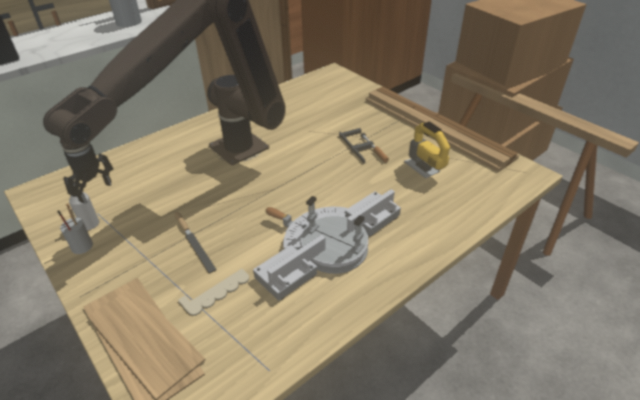

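View pics/side0.png

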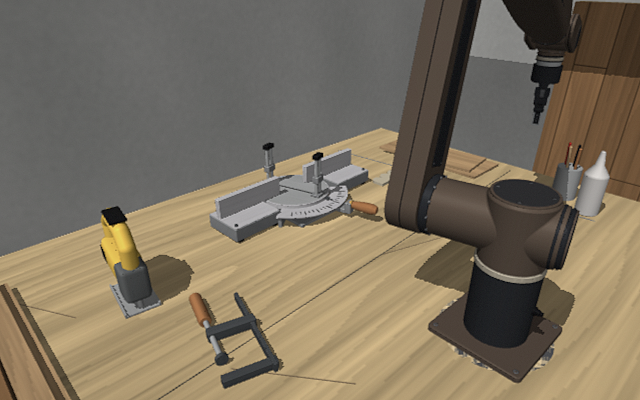

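The scene view shows the handle from about (268,211) to (290,219), with guide caps at (311,200) and (361,219). In the side view the handle runs from (352,204) to (378,210), with caps at (318,156) and (268,147).

```bash
cat > h.py <<'E'
from rig import manip, viewer
import numpy as np
def ray(n,u,v):
    c=viewer.get_calibration(n); d=np.array([(u-c["cx"])/c["fx"],(v-c["cy"])/c["fy"],1.])
    return c["eye"],c["rotation"]@d
def onz(n,u,v,z):
    e,d=ray(n,u,v); return (e+d*(z-e[2])/d[2]).round(4)
E
python3 - <<'E'
from h import *
P=lambda *a:print(*a,onz(*a))
for a in [("scene",268,211,.04),("scene",290,219,.04),("side",378,210,.04),("side",352,204,.04),
 ("scene",311,199,.175),("scene",361,219,.175),("side",318,155,.175),("side",268,146,.175),
 ("scene",181,217,.02),("scene",213,269,.005)]:P(*a)
E
python3 - <<'E'
import cv2
a=cv2.imread("pics/scene0.png")[170:310,160:420];b=cv2.imread("pics/side0.png")[130:250,200:400]
cv2.imwrite("pics/c0.png",cv2.vconcat([cv2.resize(a,(560,300),interpolation=2),cv2.resize(b,(560,300),interpolation=2)]))
E
```

```text
scene 268 211 0.04 [ 0.4563 -0.1606  0.04  ]
scene 290 219 0.04 [ 0.5391 -0.127   0.04  ]
side 378 210 0.04 [ 0.443  -0.1673  0.04  ]
side 352 204 0.04 [ 0.5189 -0.1415  0.04  ]
scene 311 199 0.175 [ 0.6281 -0.1024  0.175 ]
scene 361 219 0.175 [ 0.7976 -0.0467  0.175 ]
side 318 155 0.175 [ 0.6175 -0.1001  0.175 ]
side 268 146 0.175 [ 0.7756 -0.0434  0.175 ]
scene 181 217 0.02 [ 0.2621 -0.4003  0.02  ]
scene 213 269 0.005 [ 0.5328 -0.4322  0.005 ]
```

View pics/c0.png

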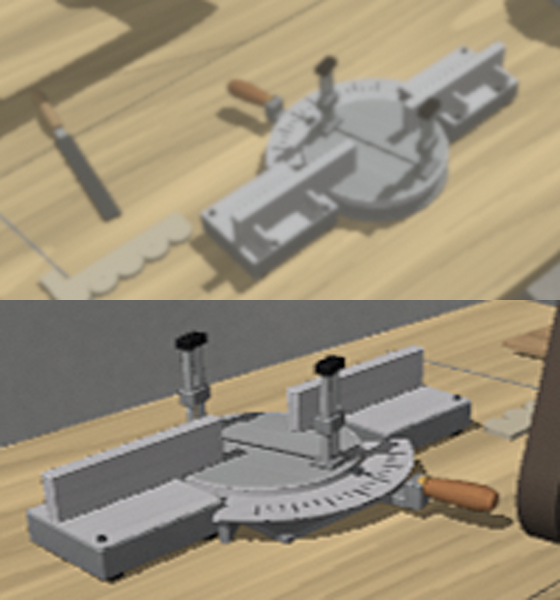

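>>> move_arm([
  [[0,20,32,0,0],[0,26,42,0,0],[0,26,42,0,0],[0,26,42,0,0],[0,26,42,0,0],[0,26,42,0,0],[0,26,42,0,0],[0,26,42,0,0]],
], squeeze=40)

```text
time_s: 0.9
tool_pos: [0.4496, -0.3, 0.2309]
orientation: [[0.931, 0.366, -0.0], [0.366, -0.931, 0.0], [-0.0, -0.001, -1.0]]
force: [0.8, -0.6, 0.2]
finger_gap: -0.0002
```

```bash
cat >> h.py <<'E'
def wr(u,v,z,s):
    c=viewer.get_calibration("wrist"); H=c["hand_eye"]
    p=np.array([u-c["cx"],v-c["cy"]]); r=np.hypot(*p); t=r/c["fx"]
    d=np.array([*(p/r*np.sin(t)),np.cos(t)]); R=s["orientation"]
    e=s["tool_pos"]+R@H[:3,3]; d=R@H[:3,:3]@d
    return (e+d*(z-e[2])/d[2]).round(4)
E
python3 - <<'E'
from h import *; import cv2,pickle
s=manip.observe();pickle.dump(s,open("s1.pkl","wb"))
cv2.imwrite("pics/w1.png",viewer.get_image("wrist")[:,:,::-1])
print(s["time_s"],s["tool_pos"],s["orientation"],s["finger_gap"])
E
```

```text
0.9 [ 0.44959986 -0.30004519  0.23093079] [[ 9.30684940e-01  3.65821611e-01 -3.04078895e-04]
 [ 3.65821719e-01 -9.30684834e-01  4.58231372e-04]
 [-1.15370678e-04 -5.37707701e-04 -9.99999849e-01]] -0.0001984613465038235
```

View pics/w1.png

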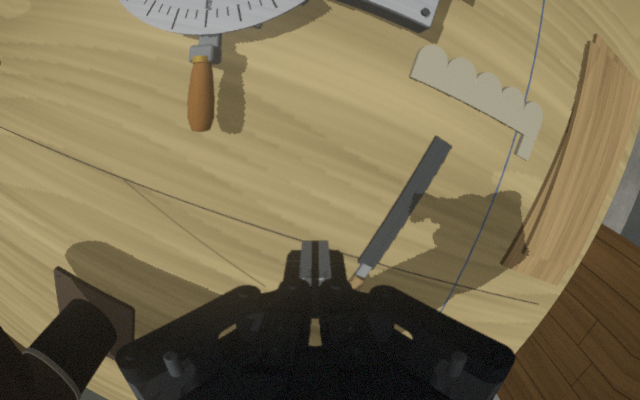

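The wrist view shows the handle from (202,57) to its tip at (200,131), part of the scale above it, the rasp near (405,210) and the offcut near (475,95). I'll move to the staging spot on the handle's right, still high.

>>> move_arm([
  [[0,18,26,0,0],[0,18,30,0,0],[0,18,30,0,0],[0,0,0,0,0],[0,0,0,0,0],[0,0,0,0,0],[0,0,0,0,0],[0,0,0,0,0]],
])

```text
time_s: 1.75
tool_pos: [0.5027, -0.2171, 0.2313]
orientation: [[0.931, 0.365, -0.0], [0.365, -0.931, -0.0], [-0.0, 0.0, -1.0]]
force: [-0.1, 0.6, -0.3]
finger_gap: -0.0002
```

Run:
```python
from h import *; import cv2,pickle
s=pickle.load(open("s1.pkl","rb"));print(wr(200,131,.04,s),wr(202,57,.04,s))
s=manip.observe();pickle.dump(s,open("s2.pkl","wb"))
im=viewer.get_image("wrist")[:,:,::-1];cv2.imwrite("pics/w2.png",im)
cv2.imwrite("pics/w2c.png",cv2.resize(im[0:220,80:400],(800,550),interpolation=2))
print(s["time_s"],s["tool_pos"])
```

```text
[ 0.4441 -0.1628  0.04  ] [ 0.5241 -0.1375  0.04  ]
1.75 [ 0.5026744  -0.21707678  0.23127531]
```

View pics/w2c.png

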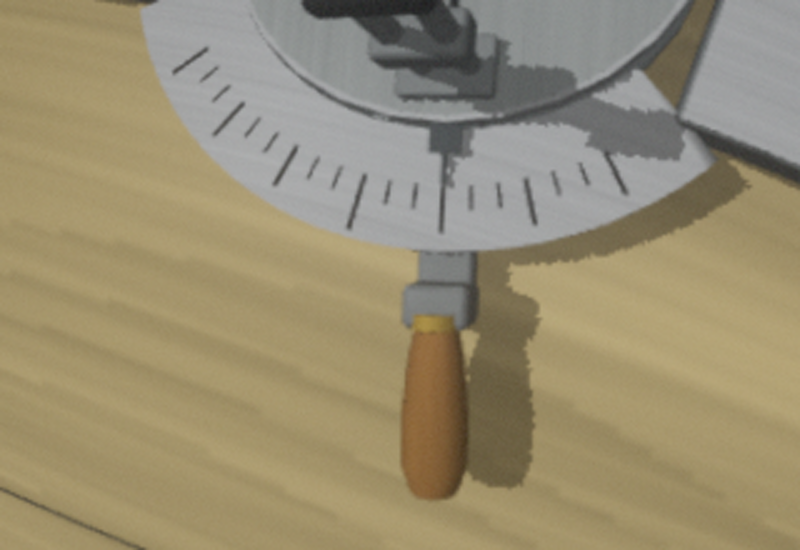

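The crop shows seven long marks. Left to right they are near (190,60), (228,118), (285,165), (357,202, longer, so the middle), (443, under the pointer), (531,200) and (617,172). So the pointer starts at about 15° right, and the target is the mark at (228,118). Now I'll fit the pivot and yaw.

Run:
```python
from h import *; import pickle
from scipy.optimize import least_squares
s=pickle.load(open("s2.pkl","rb"))
W=lambda u,v,z:wr(80+u/2.5,v/2.5,z,s)
I=[(207,48,45),(242,103,30),(297,147,15),(363,175,0),(527,178,-30),(607,152,-45)]
O=[(173,74,45),(214,135,30),(275,185,15),(349,229,0),(443,232,-15),(535,224,-30),(626,194,-45)]
D=[(W(u,v,.036)[:2],np.radians(a),.137) for u,v,a in I]+[(W(u,v,.036)[:2],np.radians(a),.163 if a==0 else .158) for u,v,a in O]
pt=lambda p,a,r:p[:2]+r*np.array([-np.cos(p[2]-a),-np.sin(p[2]-a)])
f=lambda p:np.concatenate([pt(p,a,r)-q for q,a,r in D])
o=least_squares(f,[.709,-.073,.05]);p=o.x;print(p,np.degrees(p[2]),(f(p)*1000).round(1))
for n,(u,v) in dict(tip=(433,500),inn=(433,318)).items():
    q=W(u,v,.04)[:2];d=q-p[:2];print(n,q,np.hypot(*d),"theta",np.degrees(p[2]-np.arctan2(-d[1],-d[0])))
print("mark30",pt(p,.5236,.137),"handle0",pt(p,np.radians(-15),.237),"handle30",pt(p,.5236,.237))
np.save("box.npy",p)
```

```text
[ 0.70877801 -0.07986347  0.04251774] 2.4360872020285345 [-0.2 -0.5  0.4 -1.   0.7 -0.1  0.7 -1.   0.1  0.8  0.1  1.   0.1  0.
 -0.4 -0.2 -0.4  0.1 -0.4  0.1 -0.6  0.8 -0.1 -0.   0.  -0.1]
tip [ 0.4418 -0.1641] 0.2799518732555478 theta -15.07536685367081
inn [ 0.5218 -0.1374] 0.19563033735117727 theta -14.667993602641499
mark30 [ 0.58732825 -0.01646825] handle0 [ 0.48266774 -0.15087857] handle30 [0.49867878 0.02980564]
```

>>> move_arm([
  [[0,0,0,-20,0],[0,0,0,-34,0],[0,0,0,-40,0],[0,0,0,-40,0],[0,0,0,-36,0],[0,0,0,-24,0],[0,0,0,-12,0],[0,0,0,0,0]],
])

```text
time_s: 2.6
tool_pos: [0.5019, -0.2158, 0.0237]
orientation: [[0.931, 0.365, -0.003], [0.365, -0.931, 0.002], [-0.002, -0.003, -1.0]]
force: [-0.3, 0.2, -0.1]
finger_gap: -0.0
```

```bash
cat >> h.py <<'E'
def polar(q,p=None):
    p=np.load("box.npy") if p is None else p
    d=np.asarray(q)[:2]-p[:2]; return np.hypot(*d),np.degrees(p[2]-np.arctan2(-d[1],-d[0]))
def tcp(th,r,c):
    p=np.load("box.npy");f=p[2]-np.radians(th);return p[:2]+r*np.array([-np.cos(f),-np.sin(f)])-c*np.array([-np.sin(f),np.cos(f)])
E
python3 - <<'E'
from h import *
s=manip.observe();print(s["time_s"],s["tool_pos"],s["force"])
a=s["tool_pos"][:2]
for th,c in [(-15,.045),(-15,.03),(-15,.023)]:
    b=tcp(th,.237,c);print(th,c,((b-a)*1000).round(1))
E
```

```text
2.6 [ 0.50192853 -0.21577558  0.02368415] [-0.25595978  0.19687557 -0.1232865 ]
-15 0.045 [-5.8 22. ]
-15 0.03 [-10.3  36.3]
-15 0.023 [-12.4  43. ]
```

>>> move_arm([
  [[0,-3,9,0,0],[0,-3,9,0,0],[0,-2,8,0,0],[0,-2,6,0,0],[0,-1,4,0,0],[0,-1,4,0,0],[0,-1,3,0,0],[0,-1,3,0,0]],
])

```text
time_s: 3.4
tool_pos: [0.4894, -0.1708, 0.0258]
orientation: [[0.931, 0.366, 0.001], [0.366, -0.931, -0.001], [0.0, 0.002, -1.0]]
force: [0.1, -4.1, 1.2]
finger_gap: -0.0002
```

Run:
```python
from h import *;import cv2,pickle
s=manip.observe();pickle.dump(s,open("s3.pkl","wb"));print(s["time_s"],s["tool_pos"],s["force"])
im=viewer.get_image("wrist")[:,:,::-1]
cv2.imwrite("pics/w3c.png",cv2.resize(im[0:320,80:480],(750,600),interpolation=2))
```

```text
3.4 [ 0.48942809 -0.17075933  0.02577393] [ 0.10892431 -4.06036174  1.24853211]
```

View pics/w3c.png

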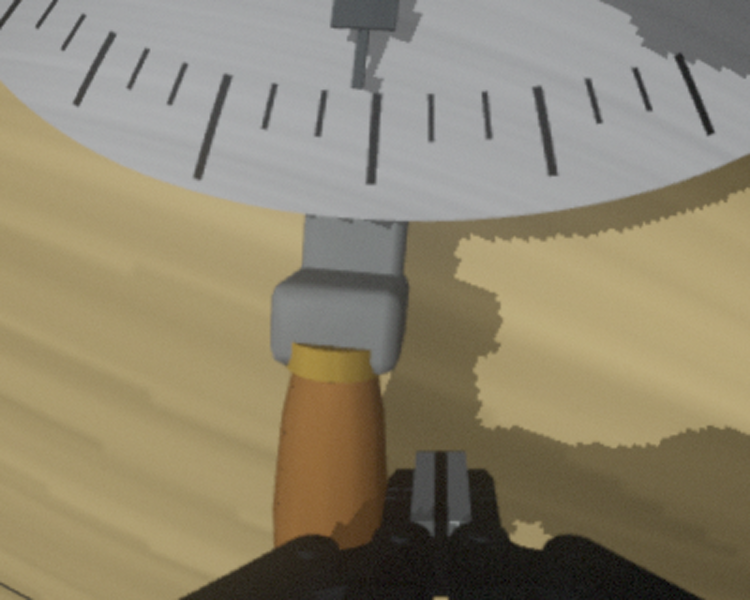

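Contact is made: about 4 N, and the pointer at (359,85) is already about 1.4° left of the 15° right mark at (375,95). I'll compute the arc.

Run:
```python
from h import *
from scipy.optimize import fsolve
a=manip.observe()["tool_pos"][:2]
r,c=fsolve(lambda x:tcp(-13.6,*x)-a,[.237,.02]);print("r,c",r,c)
th=np.linspace(-13.6,27,25);P=np.array([tcp(t,r,c) for t in th])
print((np.diff(P,axis=0)*1000).round(1).tolist(),np.radians(th[1]-th[0]))
```

```text
r,c 0.2358808687223158 0.026158788691112208
[[-2.6, 6.5], [-2.4, 6.6], [-2.2, 6.7], [-2.0, 6.7], [-1.8, 6.8], [-1.6, 6.8], [-1.4, 6.9], [-1.2, 6.9], [-1.0, 6.9], [-0.8, 7.0], [-0.6, 7.0], [-0.4, 7.0], [-0.1, 7.0], [0.1, 7.0], [0.3, 7.0], [0.5, 7.0], [0.7, 7.0], [0.9, 7.0], [1.1, 6.9], [1.3, 6.9], [1.5, 6.8], [1.7, 6.8], [1.9, 6.7], [2.1, 6.7]] 0.02952515317957074
```

>>> move_arm([
  [[0,-2.6,6.5,0,-0.03],[0,-2.4,6.6,0,-0.03],[0,-2.2,6.7,0,-0.03],[0,-2,6.7,0,-0.03],[0,-1.8,6.8,0,-0.03],[0,-1.6,6.8,0,-0.03],[0,-1.4,6.9,0,-0.03],[0,-1.2,6.9,0,-0.03]],
])

```text
time_s: 4.25
tool_pos: [0.4744, -0.1165, 0.0257]
orientation: [[0.991, 0.133, 0.001], [0.133, -0.991, -0.001], [0.001, 0.001, -1.0]]
force: [-0.7, -4.0, 1.2]
finger_gap: 0.0001
```

>>> move_arm([
  [[0,-1,6.9,0,-0.03],[0,-0.8,7,0,-0.03],[0,-0.6,7,0,-0.03],[0,-0.4,7,0,-0.03],[0,-0.1,7,0,-0.03],[0,0.1,7,0,-0.03],[0,0.3,7,0,-0.03],[0,0.5,7,0,-0.03]],
])

```text
time_s: 5.05
tool_pos: [0.4723, -0.0604, 0.0257]
orientation: [[0.994, -0.107, 0.0], [-0.107, -0.994, -0.0], [0.001, 0.0, -1.0]]
force: [-0.3, -2.9, 1.6]
finger_gap: -0.0002
```

>>> move_arm([
  [[0,0.7,7,0,-0.03],[0,0.9,7,0,-0.03],[0,1.1,6.9,0,-0.03],[0,1.3,6.9,0,-0.03],[0,1.5,6.8,0,-0.03],[0,1,4,0,-0.02],[0,0,0,0,0],[0,0,0,0,0]],
])

```text
time_s: 5.85
tool_pos: [0.478, -0.0212, 0.025]
orientation: [[0.962, -0.272, -0.001], [-0.272, -0.962, 0.001], [-0.001, -0.001, -1.0]]
force: [-0.0, 0.0, -0.3]
finger_gap: 0.0001
```

Run:
```python
from h import *;import cv2,pickle
from scipy.optimize import fsolve
s=manip.observe();pickle.dump(s,open("s4.pkl","wb"));print(s["time_s"],s["tool_pos"],s["force"],s["orientation"][:2,1])
a=s["tool_pos"][:2]
print(fsolve(lambda x:tcp(x[0]*100,x[1],.0262)-a,[.25,.237]))
im=viewer.get_image("wrist")[:,:,::-1]
cv2.imwrite("pics/w4c.png",cv2.resize(im[0:320,80:480],(750,600),interpolation=2))
```

```text
5.85 [ 0.47800521 -0.02120811  0.02495177] [-0.02389246  0.00592089 -0.26215375] [-0.27180462 -0.96235195]
[0.23014161 0.23666453]
```

View pics/w4c.png

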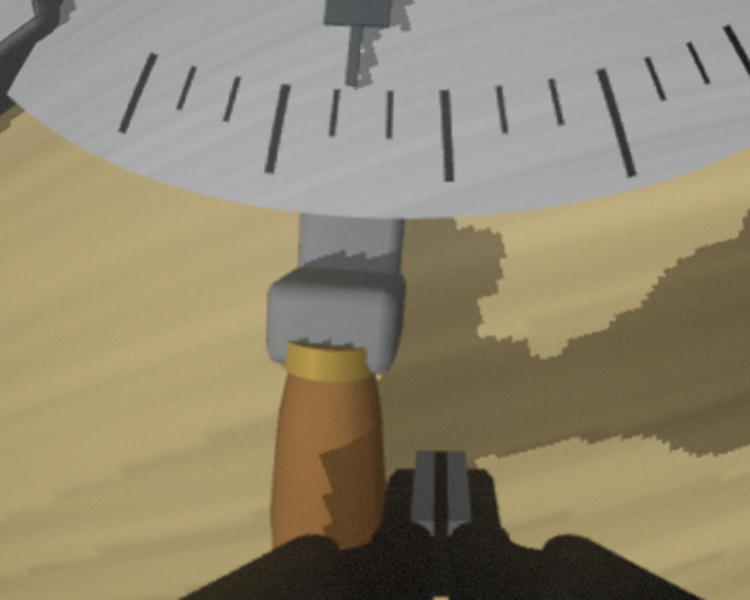

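The pointer tip is at (352,86), between the 20° mark (389) and the 25° mark (333). The 30° mark's inner end is at (287,86), the longer middle mark is at (601,70), and 45° left is at (153,55).

Run:
```python
from h import *;import pickle
from scipy.optimize import fsolve
s=pickle.load(open("s4.pkl","rb"));k=1.875
for n,u,v,z in [("tip",352,86,.041),("30",287,86,.036),("15",445,91,.036),("0",601,70,.036),("45",153,55,.036)]:
    print(n,polar(wr(80+u/k,v/k,z,s)))
a=s["tool_pos"][:2]
t0,r=fsolve(lambda x:tcp(x[0]*100,x[1],.0262)-a,[.25,.237]);t0*=100
for d in (5,6,6.7,7): print(d,((tcp(t0+d,r,.0262)-a)*1000).round(1))
```

```text
tip (np.float64(0.13653646139520817), np.float64(23.540938005197976))
30 (np.float64(0.13720039354690272), np.float64(30.224306234884562))
15 (np.float64(0.1370388492799431), np.float64(15.151518311743981))
0 (np.float64(0.13699816792440642), np.float64(0.03623892055177044))
45 (np.float64(0.13742669772779773), np.float64(45.515201633149104))
5 [ 6.  19.9]
6 [ 7.4 23.8]
6.7 [ 8.4 26.5]
7 [ 8.9 27.7]
```

>>> move_arm([
  [[0,1.1,4,0,-0.017],[0,1.1,4,0,-0.017],[0,1.2,4,0,-0.017],[0,1.2,4,0,-0.017],[0,1,3,0,-0.012],[0,0.8,2,0,-0.01],[0,0.5,1.5,0,-0.008],[0,0.2,0.8,0,0]],
])

```text
time_s: 6.7
tool_pos: [0.4852, 0.0018, 0.0251]
orientation: [[0.931, -0.365, -0.001], [-0.365, -0.931, 0.0], [-0.001, 0.0, -1.0]]
force: [-1.9, -2.4, -2.2]
finger_gap: -0.0002
```

>>> move_arm([
  [[0,0,0,0,0],[0,0,0,0,0],[0,0,0,0,0],[0,0,0,0,0],[0,0,0,0,0],[0,0,0,0,0],[0,0,0,0,0],[0,0,0,0,0]],
])

```text
time_s: 7.5
tool_pos: [0.4858, 0.0016, 0.0255]
orientation: [[0.931, -0.365, 0.001], [-0.365, -0.931, 0.0], [0.001, -0.0, -1.0]]
force: [-1.1, -0.1, -0.3]
finger_gap: -0.0001
```

Run:
```python
from h import *;import cv2,pickle
from scipy.optimize import fsolve
s=manip.observe();pickle.dump(s,open("s5.pkl","wb"));print(s["time_s"],s["tool_pos"],s["force"])
a=s["tool_pos"][:2]
print(fsolve(lambda x:tcp(x[0]*100,x[1],.0262)-a,[.25,.237]))
im=viewer.get_image("wrist")[:,:,::-1]
cv2.imwrite("pics/w5c.png",cv2.resize(im[0:120,180:340],(800,600),interpolation=2))
```

```text
7.5 [0.48584256 0.00157508 0.02553247] [-1.05507024 -0.13546547 -0.31402234]
[0.28841073 0.23589407]
```

View pics/w5c.png

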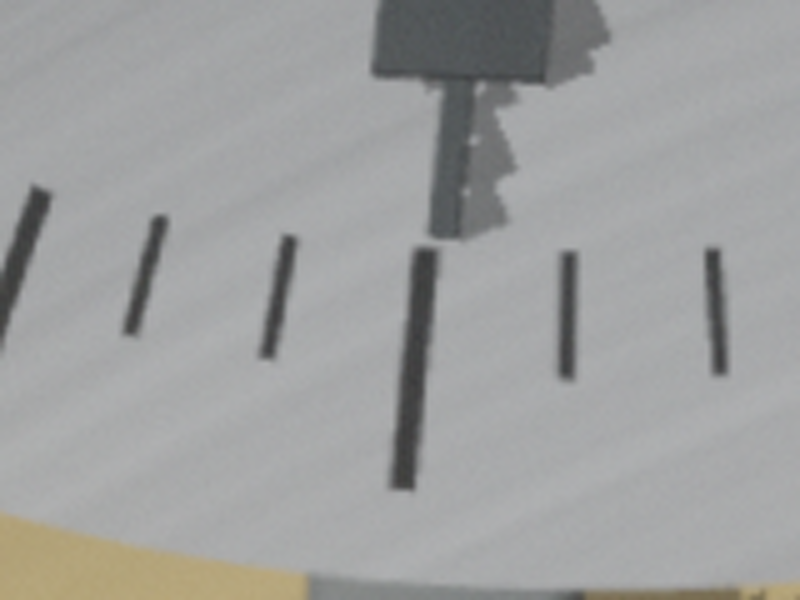

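The tip is at (446,237) and the 30° mark's inner end at (426,248), so it is about 0.7° short.

Run:
```python
from h import *;import pickle
s=pickle.load(open("s5.pkl","rb"))
for n,u,v,z in [("tip",446,237,.041),("30",426,248,.036),("25",569,252,.036),("35",290,238,.036)]:
    print(n,polar(wr(180+u/5,v/5,z,s)))
```

```text
tip (np.float64(0.1365000674585062), np.float64(29.29190216766411))
30 (np.float64(0.1368466498657107), np.float64(30.302383623324445))
25 (np.float64(0.1367508495951684), np.float64(25.222629875382435))
35 (np.float64(0.13701414271706264), np.float64(35.306653744765995))
```

>>> move_arm([
  [[0,0.5,1,0,0],[0,0.5,1,0,0],[0,0.4,0.8,0,0],[0,0.4,0.8,0,0],[0,0,0,0,0],[0,0,0,0,0],[0,0,0,0,0],[0,0,0,0,0]],
])

```text
time_s: 8.35
tool_pos: [0.4875, 0.0052, 0.0254]
orientation: [[0.931, -0.365, 0.0], [-0.365, -0.931, 0.0], [0.0, -0.0, -1.0]]
force: [-0.8, -2.2, 1.1]
finger_gap: 0.0001
```

Run:
```python
from h import *;import cv2,pickle
s=manip.observe();pickle.dump(s,open("s6.pkl","wb"));print(s["time_s"],s["tool_pos"],s["force"])
im=viewer.get_image("wrist")[:,:,::-1]
cv2.imwrite("pics/w6c.png",cv2.resize(im[0:120,180:340],(800,600),interpolation=2))
```

```text
8.35 [0.48746987 0.00520825 0.02537747] [-0.81561504 -2.21776503  1.09305886]
```

View pics/w6c.png

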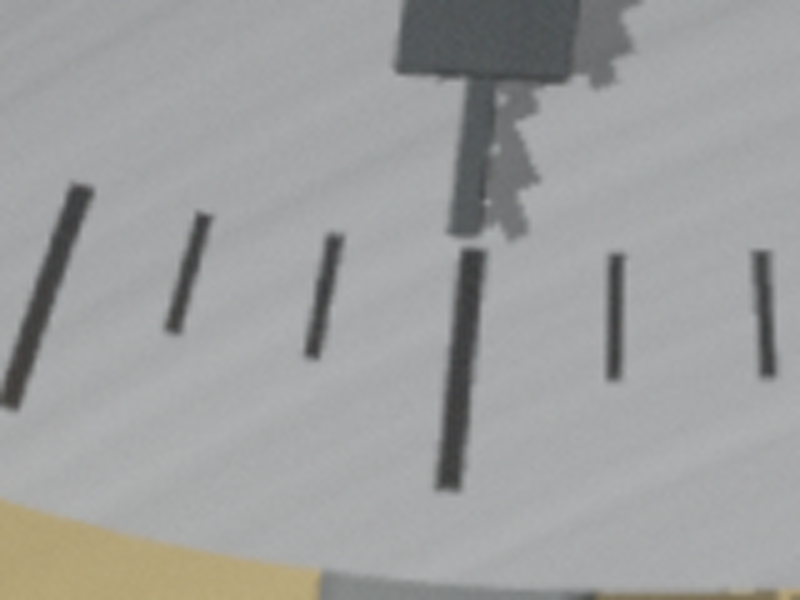

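The tip is at (467,235) and the mark's inner end at (473,251). I'll compute with parallax included.

Run:
```python
from h import *;import pickle
s=pickle.load(open("s6.pkl","rb"))
for n,u,v,z in [("tip",467,235,.041),("30",473,251,.036),("25",616,254,.036),("35",336,236,.036)]:
    print(n,polar(wr(180+u/5,v/5,z,s)))
```

```text
tip (np.float64(0.13644127193497996), np.float64(30.24989687998088))
30 (np.float64(0.13715861286065045), np.float64(30.28073712548586))
25 (np.float64(0.1368817853566042), np.float64(25.24500939130362))
35 (np.float64(0.136959894164568), np.float64(35.27151743052119))
```

It is on the mark, within about 0.05°. Now I'll back straight off the handle, then go up.

>>> move_arm([
  [[0,-2,-4,0,0],[0,-4,-8,0,0],[0,-6,-12,0,0],[0,-6,-13,0,0],[0,-4,-13,0,0],[0,-2,-13,0,0],[0,0,-10,0,0],[0,0,0,10,0]],
])

```text
time_s: 9.2
tool_pos: [0.4625, -0.0689, 0.0347]
orientation: [[0.93, -0.367, -0.002], [-0.367, -0.93, 0.001], [-0.002, 0.0, -1.0]]
force: [0.1, 0.1, 0.8]
finger_gap: -0.0001
```

>>> move_arm([
  [[0,0,0,20,0],[0,0,0,30,0],[0,0,0,35,0],[0,0,0,35,0],[0,0,0,30,0],[0,0,0,20,0],[0,0,0,0,0],[0,0,0,0,0]],
])

```text
time_s: 10.0
tool_pos: [0.4633, -0.0676, 0.2054]
orientation: [[0.931, -0.364, 0.001], [-0.364, -0.931, -0.0], [0.001, -0.0, -1.0]]
force: [-0.4, -0.2, 0.9]
finger_gap: 0.0001
```

Run:
```python
from h import *;import cv2,pickle
s=manip.observe();pickle.dump(s,open("s7.pkl","wb"));print(s["time_s"],s["tool_pos"],s["force"])
im=viewer.get_image("wrist")[:,:,::-1]
cv2.imwrite("pics/w7.png",im);cv2.imwrite("pics/w7c.png",cv2.resize(im[0:240,80:400],(800,600),interpolation=2))
```

```text
10.0 [ 0.4633107  -0.06760079  0.20539924] [-0.41106667 -0.18197146  0.89376188]
```

View pics/w7c.png

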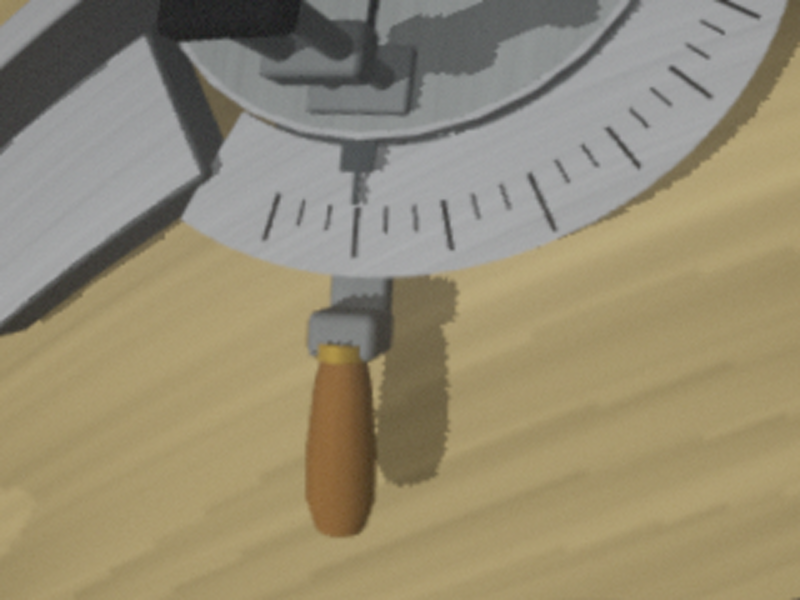

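The pointer tip at about (357,203) stands on the mark at (356,207–255). That mark is second left of the longer middle mark at (541,200), and one long mark (45°, at 271,217) lies beyond it. The gripper is clear, so I'm handing in.

Run:
```python
from h import *;import pickle
s=pickle.load(open("s7.pkl","rb"))
for n,u,v,z in [("tip",357,203,.041),("30",357,207,.036),("15",445,201,.036)]: print(n,polar(wr(80+u/2.5,v/2.5,z,s)))
print(manip.hand_in())
```

```text
tip (np.float64(0.13579367790264707), np.float64(29.727429085523845))
30 (np.float64(0.1372937485076028), np.float64(30.298145378346657))
15 (np.float64(0.13771077502241552), np.float64(14.875327096258786))
the job is handed in; nothing more can be done
None
```

I pushed the handle round from its right side with closed fingers, from about 15° right to the 30° left mark. Then I backed straight off, rose clear and handed in at about 10 s. The push took about 4 N, and the handle was never gripped.

**Pointer position:** the last two checks disagree slightly.
- **Close up, fingers still against the handle:** the pointer read 30.25° and the mark 30.28°, so it was on the mark within about 0.05°.
- **After backing away, from a coarser picture:** the pointer read 29.7° and the mark 30.3°, about 0.6° short. One pixel there is worth roughly half a degree, so I put this down to reading error and did not correct it.

**Other checks:** at the end the gripper was clear of the handle, and the wrist force was near zero. I sent no move near the jigsaw, clamp or offcut, and crossed the rasp's area only at about 230 mm height. I did not photograph those four again before handing in.

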